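# Check the two hand levers of the antenna-mast winch

## Robot

A 7-joint arm with a two-finger parallel gripper is mounted at the origin on the work surface. World frame = base frame: x ahead of the robot, y to its left, z up, the work surface at z = 0. Lengths are in m, angles in rad, forces in N, time in s.
With the tool pointing down it reaches from about 0.425 to 0.875 m from the base axis. Payload 4.7 kg.
Tool frame: the origin (TCP) lies midway between the tips of the shut fingers; the grasp point (between the pads) lies 19 mm behind it (ctrl.grip_depth is the distance from the TCP to the grasp point, in m); z points along the fingers, y is the direction in which the jaws open and shut (so a half turn about z gives the same grasp; the last joint's range is limited). The gripper opens to 87 mm and grips with 3 to 60 N. Pads are 19 mm wide; open, the fingers measure 117 mm over their backs; the gripper's body (75 mm by 190 mm) begins 51 mm behind the grasp point.
Start: joints at [-1.285, 0.321, -0.07, 1.45, 0.023, 1.371, -0.057], TCP at [0.175, 0.626, 0.223] pointing down, gripper open.
Joint ranges: [-2.86, 2.86], [-0.3, 2.09], [-1.38, 1.24], [0.06, 2.45], [-1.56, 4.7], [0.09, 2.05], [-2.69, 2.69]. Speed limits (rad/s): [2.57, 2.57, 3.14, 3.14, 3.14, 3.14, 3.14].

## Interface

Orientations are given as a rotation vector (axis times angle).
In Python, from bench import ctrl gives the robot as it stands. The module is installed in compiled form; this text tells all that it offers.
- The arm moves only by the shell command python3 -m inch 'ROWS' [FORCE]. ROWS is JSON, a list of rows, each a list of 5 numbers: the opening, from -1 (shut) to 1 (fully open), so that 0 is half open, then the shift along the tool's x, y, z in mm, then the turn about the tool's z in rad. In form: [[fingers, tx, ty, tz, twist], ...]. A call has 1 to 5 rows; each row shifts and turns the pose as measured when the row begins, along the tool's axes as they then stand; what a row does not reach is not made up. A row lasts 1/8 s, in which the tool goes at most 62.5 mm and 10.7 degrees, less where a joint would pass 70% of its speed; a pose out of reach is approached as far as the arm can. A call is refused whole if a number of a shift passes 62.5 or a number of a turn 0.188, either way. A call with a gripper value outside its range is refused whole. The fingers move at their own pace and stop on an object; FORCE is the grip in N (left out, the last holds). Time passes only in rows, so rows that do not move let the fingers close. It gives the time, the measured TCP pose, the force and the opening at its end, in the units of the state.
- ctrl.get_state(): the state, without advancing time (a new reading comes with each control period).
- ctrl.get_image(name): name is "scene" or "top"; returns a dict with "color" (480x640x3 uint8, red, green, blue), "range_z" (480x640 float32, m along the optical axis (not along the pixel's ray), 0 where there is no reading), "K" (3x3 intrinsics, pixels), "distortion" ([k1, k2, p1, p2, k3] as OpenCV has them; the pictures are not rectified), "R" (3x3) and "t" (3): a world point X has camera coordinates R X + t. Camera axes: x right, y down, z forward; pixel columns grow to the right and rows downward; lengths in m; the calibration is good to about 2 mm. A picture is of the moment at which its call begins.
- ctrl.close_job(): hands the job in, once; it reports no verdict.
The state is a dict: "time": time; "joint_positions": joint angles; "qd": joint speeds; "joint_torque": joint torques, N m; "position": TCP position; "tool_rot": TCP orientation; "ft_force": force on the tool from outside, world axes, zero at the start; "torque": the same for the moment, N m; "grip_width": opening from 0.0 (shut) to 1.0 (fully open).
Only numpy, scipy, OpenCV 4.12 (cv2) and the standard library are available. Lean on these libraries where they do the work, as an engineer would, in place of code of your own. Each camera call takes 0.05 s, during which the arm holds its last target. There are 200 camera calls.

## Task

Check that the two spring-loaded hand levers of the mast winch stop short of their grip bars. With the fingertips or the backs of the fingers, press the short lever all the way in to its stop, hold it there for a second, and let it spring back out; then press the long lever all the way in to its stop and keep it there: the program finishes while still holding it in, so that the gap can be gauged. Only push on the levers, firmly but without forcing them; do not touch or squeeze the grip bars with the fingers, and leave everything else where it is.

Things in the scene. Friction and masses are not known exactly. Their poses are not given: they have to be found in the camera images.
- long_lever (a joint): The long lever's hinge (vertical axis): 0 when out at rest, 0.36 rad when pressed in on its internal stop, where a gap of about 12 to 19 mm is left between lever and rubber grip. A spring pushes it out: about 3.5 N at the pressing point to start it, rising to 7 N just before the stop; at the stop the resistance rises steeply. Let go, it springs back to 0.
- long_pad (a point): Pressing point on the outer (robot-side) face of long lever, 140 mm from its pivot, 130 mm above the table. The lever is a plain aluminium blade 190 mm long, 12 mm thick and 16 mm high with a 20 mm ball at its free end, lying level in front of its bar. The point turns with the lever: its x points from the outer face through the blade towards the bar (the pressing direction at that moment), z up, and the blade's pivot lies towards +y of it.
- long_pivot (a point): Pivot of the long lever at the height of the lever's middle (130 mm above the table), at the left end of its bar as seen from the robot, 34 mm in front of the bar's axis. Pressed in, the lever turns anticlockwise seen from above about this point, its free end moving away from the robot. At rest it leans 0.4 rad out from the line of the bar. Fork and perch block round it reach 17 mm above and below that height.
- long_stand: Grey base plate 130 x 290 x 12 mm, fixed to the table, that carries the long lever and its bar on two end posts (up to 130 mm high). Origin under the plate's centre; y along the bar, x from the robot's side towards the far side. The bar's axis lies at x = +35 mm. Which stand is on the left and which on the right varies.
- long_bar: Fixed grip bar of the long lever: steel tube 300 mm long, 22 mm thick, with a black rubber grip 33 mm thick, axis level at 130 mm above the table, behind the lever. Its origin coincides with the stand's origin. The lever stops short of it; do not touch it.
- short_lever (a joint): The short lever's hinge (vertical axis): 0 when out at rest, 0.37 rad when pressed in on its internal stop, where a gap of about 12 to 17 mm is left between lever and rubber grip. A spring pushes it out: about 3.5 N at the pressing point to start it, rising to 7 N just before the stop; at the stop the resistance rises steeply. Let go, it springs back to 0.
- short_pad (a point): Pressing point on the outer (robot-side) face of short lever, 90 mm from its pivot, 130 mm above the table. The lever is a plain aluminium blade 120 mm long, 12 mm thick and 16 mm high with a 20 mm ball at its free end, lying level in front of its bar. The point turns with the lever: its x points from the outer face through the blade towards the bar (the pressing direction at that moment), z up, and the blade's pivot lies towards -y of it.
- short_pivot (a point): Pivot of the short lever at the height of the lever's middle (130 mm above the table), at the right end of its bar as seen from the robot, 34 mm in front of the bar's axis. Pressed in, the lever turns clockwise seen from above about this point, its free end moving away from the robot. At rest it leans 0.42 rad out from the line of the bar. Fork and perch block round it reach 17 mm above and below that height.
- short_stand: Grey base plate 130 x 190 x 12 mm, fixed to the table, that carries the short lever and its bar on two end posts (up to 130 mm high). Origin under the plate's centre; y along the bar, x from the robot's side towards the far side. The bar's axis lies at x = +35 mm. Which stand is on the left and which on the right varies.
- short_bar: Fixed grip bar of the short lever: steel tube 200 mm long, 22 mm thick, with a black rubber grip 33 mm thick, axis level at 130 mm above the table, behind the lever. Its origin coincides with the stand's origin. The lever stops short of it; do not touch it.
- mug: White mug, 76 mm across, 85 mm high; bystander. Origin under its centre.
- wrench: Open-ended wrench, 150 mm long, lying flat on the table between the two stands; bystander.
- screwdriver: Screwdriver with black handle, 170 mm long, lying on the table; bystander.
- grease_tin: Round tin 56 mm across and 34 mm high, standing on the long lever's base plate below the lever (top at 46 mm); bystander. Origin under its centre.
- cable_drum_knob: Black clamping knob 40 mm across and 28 mm high, standing on the short lever's base plate (top at 40 mm); bystander. Origin under its centre.
- handheld: Handheld radio 58 x 110 x 32 mm with a 70 mm stub antenna, lying on the table; bystander.
Not all that is in view belongs to the job. What is shaped like the short_stand but orange is not meant.

How it is judged:
On the way, in this order (a step that is already met when the one before it is completed fails the run):
1. the fingers hold the short lever in at its stop (value of joint short_lever above 0.33 rad and contact force between the fingers and short_lever above 1 N), for 0.4 s.
2. the short lever has been let go and is back out (value of joint short_lever below 0.05 rad and contact force between the fingers and short_lever below 0.5 N), for 0.1 s.
3. the fingers hold the long lever in at its stop (value of joint long_lever above 0.32 rad and contact force between the fingers and long_lever above 1 N), for 0.4 s.
At the end, for the whole second after the job is handed in: The fingers are holding the long lever in at its stop (joint above 0.32 of 0.36 rad) with 1 to 30 N, the short lever is back out (joint under 0.05 rad), and no loose thing is more than 30 mm from where it was (all of step 3 and contact force between the fingers and long_lever below 30 N and value of joint short_lever below 0.05 rad and distance of each of mug, wrench, screwdriver, grease_tin, cable_drum_knob, handheld from where it was at the start of the episode below 0.03 m); the arm keeps its last pose, push and grip.
It fails at once if a lever was forced (over 40 N on it) (contact force between the fingers and short_lever above 40 N or contact force between the fingers and long_lever above 40 N).
It fails at once if the fingers touched or squeezed a grip bar (over 3 N) (contact force between the fingers and short_bar above 3 N or contact force between the fingers and long_bar above 3 N).
It fails at once if a loose thing was lifted, carried or pushed away (over 30 mm) (distance of any of mug, wrench, screwdriver, grease_tin, cable_drum_knob, handheld from where it was at the start of the episode above 0.03 m).
It also fails if it takes over 48 s, if anything falls off the work surface, if the arm or the gripper's body presses on something with over 40 N, if the wrist force passes 120 N, or if a joint passes its speed limit or range.

## Working session

There is one attempt and no reset: what is moved stays moved. The work goes in short steps, Python scripts to look and compute and a shell command to move; the robot and the scene stay as the last step left them, time stands still between calls to the robot, and variables do not carry over. Pictures are saved under pics/ and viewed, about 8 in all and at most 12, crops included, and the job is handed in when it is done.

```bash
mkdir -p pics; cat > h.py <<'E'
import numpy as np, cv2
from bench import ctrl
def pts(im):
    h,w=im["range_z"].shape
    u,v=np.meshgrid(np.arange(w),np.arange(h))
    n=cv2.undistortPoints(np.stack([u,v],-1).reshape(-1,1,2).astype(np.float64),im["K"],np.array(im["distortion"])).reshape(h,w,2)
    z=im["range_z"].astype(float)
    P=np.dstack([n[...,0]*z,n[...,1]*z,z])
    W=(P-np.array(im["t"]))@np.array(im["R"])
    W[z==0]=np.nan
    return W
E
python3 - <<'E'
from h import *
for n in ("top","scene"):
    im=ctrl.get_image(n); cv2.imwrite(f"pics/{n}0.png",im["color"][...,::-1]); np.save(f"pics/{n}0.npy",pts(im))
s=ctrl.get_state(); print(s)
E
```

```text
{'time': 0.1, 'joint_positions': array([-1.28490798,  0.32177235, -0.07008852,  1.45157327,  0.02264582,
        1.37075455, -0.05685971]), 'qd': array([-0.00288368,  0.00138234, -0.00067319, -0.00058109, -0.00017615,
        0.00057862,  0.00129637]), 'joint_torque': array([-4.24372074e-04, -4.92570341e+01, -4.05963929e-01, -3.13396275e+01,
       -6.42943732e-02,  3.95241415e-02,  8.43005751e-05]), 'position': array([0.17442397, 0.62565234, 0.22154548]), 'tool_rot': array([-4.25471216e-01, -3.11254752e+00,  2.69875518e-03]), 'ft_force': array([ 0.42263269, -0.09639194, -0.44073317]), 'torque': array([ 0.01352024,  0.03655017, -0.02181749]), 'grip_width': 1.000404167123995}
```

View pics/top0.png

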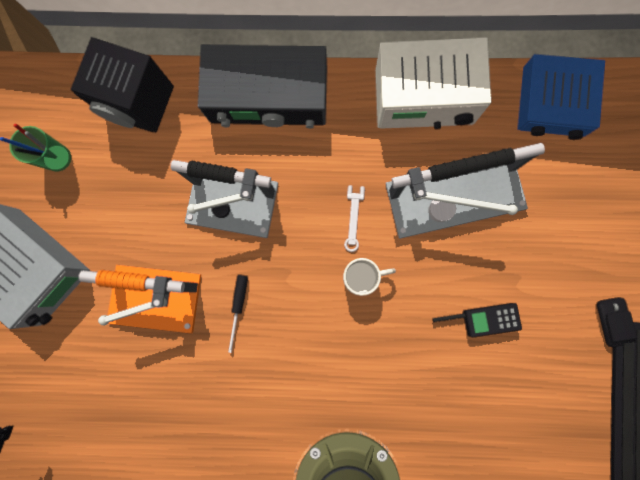

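View pics/scene0.png

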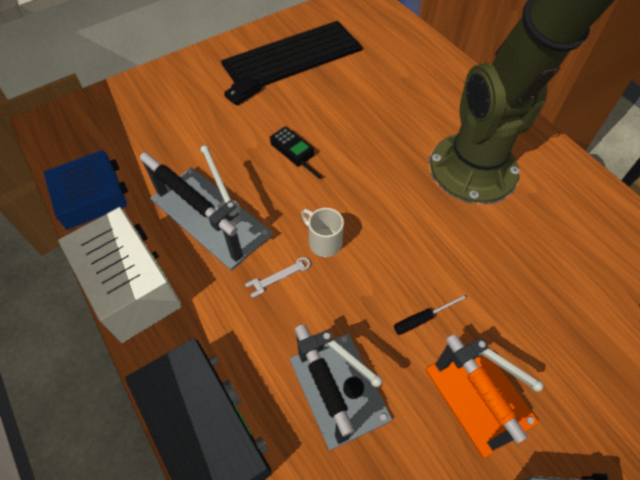

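The top view shows the grey short stand, with its pivot near (247,193) and ball near (191,209). The long stand has its pivot near (418,190) and ball near (513,210). The orange decoy is at (155,300), the mug at (362,277), and the gripper is off to the lower left. Next I measure the levers.

```bash
python3 - <<'E'
from h import *
W=np.load("pics/top0.npy"); C=cv2.imread("pics/top0.png")
np.set_printoptions(precision=4,suppress=True)
for n,(u0,u1,v0,v1),(pu,pv),(bu,bv) in (("short",(165,285,155,240),(247,193),(191,209)),("long",(380,550,140,240),(418,190),(513,210))):
    R=W[v0:v1,u0:u1].reshape(-1,3); c=C[v0:v1,u0:u1].reshape(-1,3).astype(int)
    z=R[:,2]
    print(n,"pix pivot",W[pv,pu],"ball",W[bv,bu])
    # blade: bright, between pivot & ball
    p=W[pv,pu,:2];b=W[bv,bu,:2]; d=(b-p)/np.linalg.norm(b-p); nn=np.array([-d[1],d[0]])
    s=(R[:,:2]-p)@d; e=(R[:,:2]-p)@nn
    m=(z>.115)&(z<.16)&(s>.025)&(s<np.linalg.norm(b-p)-.015)&(abs(e)<.015)
    B=R[m]; ctr=B[:,:2].mean(0); dd=np.linalg.svd(B[:,:2]-ctr)[2][0]; dd*=np.sign(dd@d)
    print(" blade n",m.sum(),"ctr",ctr,"dir",dd,np.arctan2(dd[1],dd[0]),"zmed",np.median(B[:,2]),"len",np.linalg.norm(b-p))
    m=(z>.12)&(z<.16)&((s)>np.linalg.norm(b-p)-.012)&(abs(e)<.016); print(" ball",R[m].mean(0), "end s",s[m].max()+0)
    # bar: rubber dark, z near .1465
    m=(z>.125)&(z<.165)&(c.max(1)<70); B=R[m]; 
    # exclude perch: within 35mm of pivot
    B=B[np.linalg.norm(B[:,:2]-p,axis=1)>.045]
    k=B[:,:2].mean(0); ax=np.linalg.svd(B[:,:2]-k)[2][0]; print(" bar ctr",k,"dir",ax,np.arctan2(ax[1],ax[0]),"ztop",np.percentile(B[:,2],95),len(B))
    m=(z>.004)&(z<.02); print(" plate ctr",cv2.minAreaRect(R[m][:,:2].astype(np.float32)))
for n,(u,v) in dict(mug=(362,277),radioL=(438,321),radioT=(505,320),wr=(355,215),ora=(103,320),boxblk=(320,120),white=(380,125),sd=(237,300)).items(): print(n,W[v,u])
E
```

```text
short pix pivot [0.5938 0.2098 0.149 ] ball [0.5611 0.3208 0.1411]
 blade n 270 ctr [0.5771 0.27  ] dir [-0.2643  0.9644] 1.8382878715536575 zmed 0.13818092588603098 len 0.11563565140577897
 ball [0.5633 0.3196 0.1372] end s 0.12470869039903563
 bar ctr [0.6365 0.2863] dir [-0.1237 -0.9923] -1.6948199873696472 ztop 0.1485175509356395 702
 plate ctr ((0.6149834394454956, 0.29130837321281433), (0.19452211260795593, 0.2740858793258667), 1.2717032432556152)
long pix pivot [ 0.6064 -0.124   0.1467] ball [ 0.5716 -0.3076  0.1391]
 blade n 545 ctr [ 0.586  -0.2211] dir [-0.1502 -0.9886] -1.7216160922498174 zmed 0.13895768606321643 len 0.18683542067428283
 ball [ 0.5729 -0.3057  0.1383] end s 0.19625270567067032
 bar ctr [ 0.6605 -0.2312] dir [ 0.2358 -0.9718] -1.3327095479890372 ztop 0.14892263275703113 1269
 plate ctr ((0.642127275466919, -0.2503836154937744), (0.22777245938777924, 0.3753211498260498), 0.917632520198822)
mug [ 0.4395 -0.0255  0.0036]
radioL [ 0.3485 -0.1891  0.0206]
radioT [ 0.3554 -0.3264  0.0322]
wr [ 0.5776 -0.0073  0.011 ]
ora [0.3415 0.4776 0.1407]
boxblk [0.7845 0.0753 0.0411]
white [ 0.7825 -0.0596  0.0206]
sd [0.3826 0.2464 0.0267]
```

```bash
cat > d.py <<'E'
import sys,numpy as np
from h import ctrl
from scipy.spatial.transform import Rotation as R
# d.py x y z pushangle : remaining shift in tool axes (mm) and twist to make -tool_x point at pushangle
s=ctrl.get_state(); r=R.from_rotvec(s["tool_rot"]).as_matrix(); g=np.array(list(map(float,sys.argv[1:4])))
a=np.arctan2(-r[1,0],-r[0,0]); print("t",s["time"],"pos",s["position"].round(4),"push",round(a,3),"f",s["ft_force"].round(1),"w",round(s["grip_width"],2),"zax",r[:,2].round(3))
print("shift mm",(r.T@(g-s["position"])*1e3).round(1),"twist",round(-(float(sys.argv[4])-a),3))
E
python3 -m inch '[[-1,-44,-23,0,0],[-1,-44,-23,0,0],[-1,-44,-23,0,0],[-1,-44,-23,0,0],[-1,-44,-23,0,0]]' 20; python3 d.py 0.536 0.284 0.2 0.08
```

```text
time: 0.72
position: [0.355, 0.4539, 0.2179]
tool_rot: [-0.408, -3.111, 0.008]
ft_force: [0.1, 0.2, -0.2]
grip_width: 0.516
t 0.725 pos [0.355  0.4539 0.2179] push -0.261 f [ 0.1  0.2 -0.2] w 0.52 zax [-0.005 -0.005 -1.   ]
shift mm [-218.7 -117.3   17.9] twist -0.341
```

```bash
python3 -m inch '[[-1,-44,-23,0,0],[-1,-44,-23,0,0],[-1,-44,-23,0,0],[-1,-44,-23,0,0],[-1,-20,-10,0,-0.1]]'; python3 -m inch '[[-1,0,0,0,-0.15],[-1,0,0,0,-0.1],[-1,0,0,0,0]]'; python3 d.py 0.536 0.284 0.112 0.08
```

```text
time: 1.35
position: [0.5237, 0.2954, 0.2158]
tool_rot: [-0.255, -3.126, 0.013]
ft_force: [0.2, -0.6, -0.2]
grip_width: 0.02
time: 1.72
position: [0.5254, 0.2914, 0.214]
tool_rot: [0.138, -3.13, 0.016]
ft_force: [0.4, 0.4, -0.7]
grip_width: 0.01
t 1.725 pos [0.5254 0.2914 0.214 ] push 0.088 f [ 0.4  0.4 -0.7] w 0.01 zax [-0.008 -0.011 -1.   ]
shift mm [-10.9  -7.3 102. ] twist 0.008
```

```bash
python3 -m inch '[[-1,-2,-3,35,0],[-1,-2,-3,35,0],[-1,0,0,30,0],[-1,0,0,0,0]]'; python3 d.py 0.590 0.295 0.112 0.0;  python3 - <<'E'
from h import *
im=ctrl.get_image("scene"); cv2.imwrite("pics/s1.png",cv2.resize(im["color"][280:480,240:460,::-1],None,fx=3,fy=3))
E
```

```text
time: 2.22
position: [0.5285, 0.2855, 0.1114]
tool_rot: [0.128, -3.13, 0.015]
ft_force: [-0.3, -0.6, 0.3]
grip_width: 0.006
t 2.225 pos [0.5285 0.2855 0.1114] push 0.082 f [-0.3 -0.6  0.3] w 0.01 zax [-0.008 -0.01  -1.   ]
shift mm [-62.1   4.4  -1.2] twist 0.082
```

View pics/s1.png

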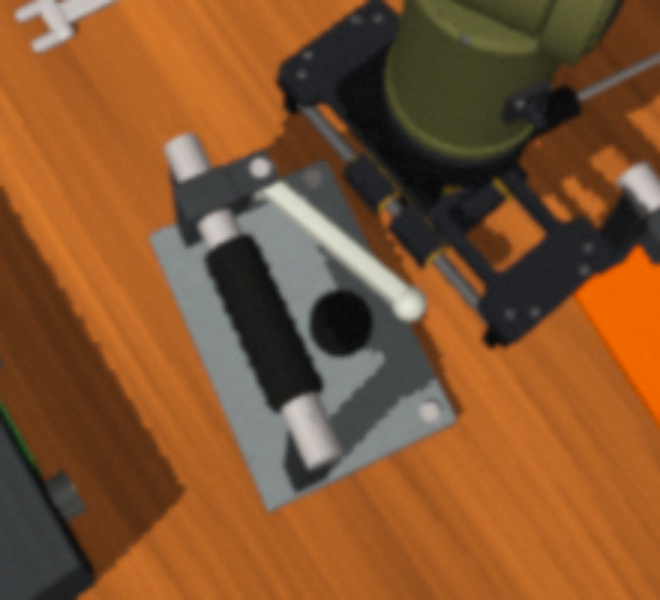

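The fingers (about (400,230) in the crop) stand just outside the short blade, which runs from its pivot at (262,168) to the ball at (407,303). Nothing is touching, so I start pressing.

```bash
python3 -m inch '[[-1,-15,2,0,0],[-1,-12,2,0,0],[-1,-5,0,0,0.03],[-1,-4,0,0,0]]'; python3 d.py 0.588 0.295 0.112 0.0;python3 -m inch '[[-1,-7,1,0,0.03],[-1,-7,1,0,0.03]]'; python3 d.py 0.588 0.295 0.112 0.0
```

```text
time: 2.78
position: [0.566, 0.2963, 0.116]
tool_rot: [0.08, -3.133, 0.008]
ft_force: [-5.2, -0.3, 0.9]
grip_width: 0.006
t 2.775 pos [0.566  0.2963 0.116 ] push 0.051 f [-5.2 -0.3  0.9] w 0.01 zax [-0.008 -0.005 -1.   ]
shift mm [-21.9  -2.4   3.8] twist 0.051
time: 3.02
position: [0.5782, 0.2987, 0.116]
tool_rot: [-0.016, -3.129, 0.01]
ft_force: [-6.7, -1.4, 1.5]
grip_width: 0.01
t 3.025 pos [0.5782 0.2987 0.116 ] push -0.01 f [-6.7 -1.4  1.5] w 0.01 zax [-0.012 -0.007 -1.   ]
shift mm [-9.8 -3.5  3.9] twist -0.01
```

```bash
python3 -m inch '[[-1,-5,-2,1,0.02],[-1,-3,-1,1,0.02]]'; python3 -m inch '[[-1,-3,0,1,0.01]]';  python3 -m inch '[[-1,-2,0,0,0.01]]'; python3 d.py 0.588 0.295 0.112 -0.1; python3 - <<'E'
from h import *
im=ctrl.get_image("top"); W=pts(im); 
R=W[150:245,165:290].reshape(-1,3)
p=np.array([.5945,.207]); v=R[:,:2]-p; s=np.hypot(*v.T); a=np.arctan2(v[:,1],v[:,0])
m=(R[:,2]>.128)&(R[:,2]<.146)&(s>.105)&(s<.128)&(a>1.35)&(a<1.95)
print(m.sum(),np.median(a[m]),np.median(R[m],0))
cv2.imwrite("pics/t2.png",cv2.resize(im["color"][130:250,150:300,::-1],None,fx=4,fy=4))
E
```

```text
time: 3.28
position: [0.5837, 0.2992, 0.1158]
tool_rot: [-0.077, -3.124, 0.004]
ft_force: [-8.2, -0.2, 5.6]
grip_width: 0.003
time: 3.4
position: [0.5854, 0.2994, 0.1158]
tool_rot: [-0.092, -3.121, 0.005]
ft_force: [-7.6, -2.5, 5.5]
grip_width: 0.006
time: 3.52
position: [0.5857, 0.2994, 0.116]
tool_rot: [-0.108, -3.116, 0.006]
ft_force: [-7.0, -0.9, 0.7]
grip_width: 0.007
t 3.525 pos [0.5857 0.2994 0.116 ] push -0.069 f [-7.  -0.9  0.7] w 0.01 zax [-0.023 -0.003 -1.   ]
shift mm [-2.7 -4.2  4. ] twist 0.031
0 nan [nan nan nan]
  return _methods._mean(a, axis=axis, dtype=dtype,
  ret = ret.dtype.type(ret / rcount)
  ret = um.true_divide(
```

View pics/t2.png

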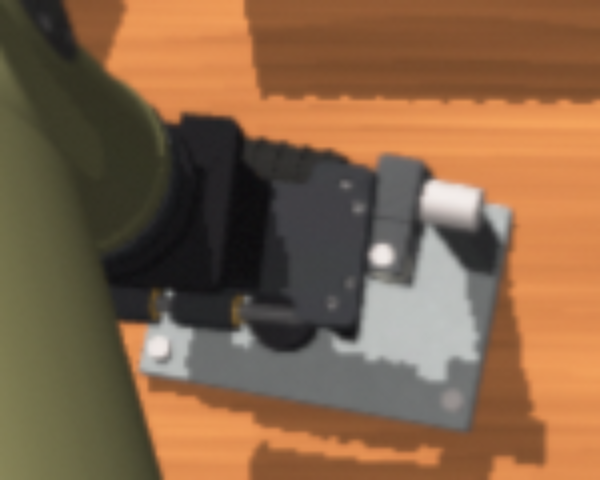

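The arm hides the lever in this top view, so I judge by force and travel and press on in small steps.

```bash
python3 -m inch '[[-1,-4,0,0,0.02]]'; python3 -m inch '[[-1,-5,0,0,0]]';  python3 -m inch '[[-1,-5,0,0,0]]'; python3 d.py 0.588 0.295 0.112 -0.1
```

```text
time: 3.7
position: [0.5872, 0.2995, 0.116]
tool_rot: [-0.139, -3.11, 0.007]
ft_force: [-12.0, -0.1, 4.0]
grip_width: 0.009
time: 3.82
position: [0.5872, 0.2996, 0.116]
tool_rot: [-0.137, -3.099, 0.01]
ft_force: [-18.5, -2.6, 9.6]
grip_width: 0.003
time: 3.95
position: [0.587, 0.2996, 0.1161]
tool_rot: [-0.135, -3.088, 0.013]
ft_force: [-16.2, -2.0, 7.9]
grip_width: 0.004
t 3.95 pos [0.587  0.2996 0.1161] push -0.087 f [-16.2  -2.    7.9] w 0.0 zax [-0.051 -0.006 -0.999]
shift mm [-1.6 -4.4  4. ] twist 0.013
```

Force rises from 7 to 16 N while x stays at 0.587, so the lever is on its stop, close to the predicted 0.588. I hold it there.

```bash
python3 -m inch '[[-1,-3,0,0,0],[-1,-3,0,0,0],[-1,-3,0,0,0],[-1,-3,0,0,0],[-1,-3,0,0,0]]'; python3 -m inch '[[-1,-3,0,0,0],[-1,-3,0,0,0],[-1,-3,0,0,0],[-1,-3,0,0,0]]';   python3 d.py 0.588 0.295 0.112 -0.1;  python3 - <<'E'
from h import *
im=ctrl.get_image("scene"); cv2.imwrite("pics/s3.png",cv2.resize(im["color"][280:480,240:460,::-1],None,fx=3,fy=3))
E
```

```text
time: 4.58
position: [0.586, 0.2995, 0.1165]
tool_rot: [-0.127, -3.055, 0.022]
ft_force: [-9.7, -0.2, 4.0]
grip_width: 0.005
time: 5.08
position: [0.5855, 0.2994, 0.1168]
tool_rot: [-0.121, -3.028, 0.029]
ft_force: [-11.0, -1.5, 4.6]
grip_width: 0.005
t 5.075 pos [0.5855 0.2994 0.1168] push -0.081 f [-11.   -1.5   4.6] w 0.01 zax [-0.111 -0.015 -0.994]
shift mm [-3.3 -4.   4.5] twist 0.019
```

View pics/s3.png

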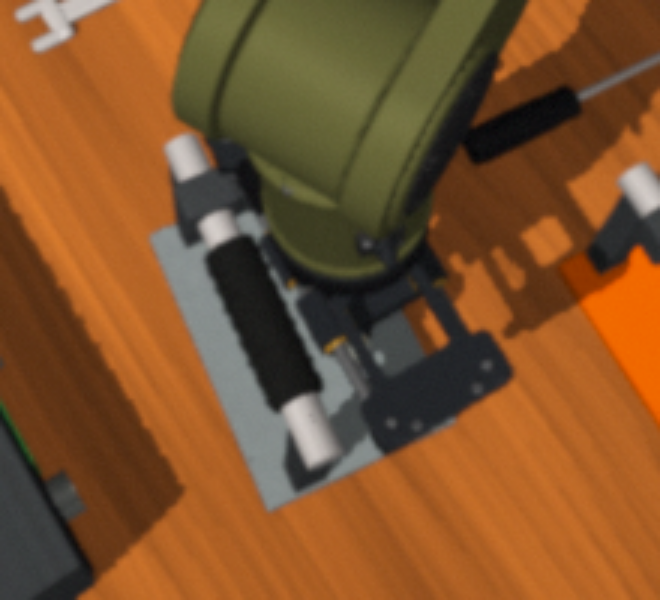

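The bar is untouched and the tool is tilted about 6° from the load. The lever was held for over a second with 10–18 N. I release it and check that it returns.

```bash
python3 -m inch '[[-1,15,0,0,0],[-1,25,0,0,0],[-1,30,0,0,0],[-1,0,0,-40,0],[-1,0,0,-50,0]]'; python3 d.py 0.525 -0.25 0.215 -0.1;  python3 - <<'E'
from h import *
im=ctrl.get_image("scene"); cv2.imwrite("pics/s4.png",cv2.resize(im["color"][280:480,240:460,::-1],None,fx=2,fy=2))
E
```

```text
time: 5.75
position: [0.5244, 0.3029, 0.2125]
tool_rot: [-0.125, -3.029, 0.039]
ft_force: [0.4, 1.1, -0.4]
grip_width: 0.005
t 5.75 pos [0.5244 0.3029 0.2125] push -0.084 f [ 0.4  1.1 -0.4] w 0.01 zax [-0.111 -0.021 -0.994]
shift mm [ -46.5 -550.9    9.1] twist 0.016
```

View pics/s4.png

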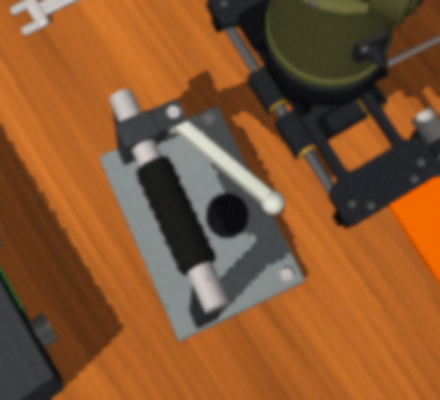

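The short lever is back out, its ball at (273,202) in the crop as at the start, and the knob is unmoved. Next I travel to the long lever.

```bash
python3 -m inch '[[-1,-4,-55,0,0],[-1,-4,-55,0,0],[-1,-4,-55,0,0],[-1,-4,-55,0,0],[-1,-4,-55,0,0]]'; python3 d.py 0.525 -0.25 0.215 -0.1
```

```text
time: 6.42
position: [0.5342, 0.0257, 0.2305]
tool_rot: [-0.115, -3.066, 0.019]
ft_force: [0.7, 0.1, -0.1]
grip_width: 0.005
t 6.425 pos [0.5342 0.0257 0.2305] push -0.076 f [ 0.7  0.1 -0.1] w 0.01 zax [-0.073 -0.009 -0.997]
shift mm [ -12.8 -275.4   18.7] twist 0.024
```

```bash
python3 -m inch '[[-1,-3,-55,0,0],[-1,-3,-55,0,0],[-1,-3,-55,0,0],[-1,-3,-55,0,0],[-1,0,-50,0,0]]'; python3 -m inch '[[-1,0,0,0,0]]'; python3 d.py 0.53 -0.25 0.113 -0.05
```

```text
time: 7.05
position: [0.5299, -0.2592, 0.2396]
tool_rot: [-0.122, -3.089, 0.029]
ft_force: [0.6, 0.5, -0.1]
grip_width: 0.004
time: 7.18
position: [0.5284, -0.2662, 0.2409]
tool_rot: [-0.137, -3.091, 0.037]
ft_force: [0.3, -0.3, -0.2]
grip_width: -0.001
t 7.175 pos [ 0.5284 -0.2662  0.2409] push -0.089 f [ 0.3 -0.3 -0.2] w -0.0 zax [-0.048 -0.022 -0.999]
shift mm [ -6.   19.6 127.3] twist -0.039
```

```bash
python3 -m inch '[[-1,-2,5,40,0],[-1,-2,5,40,0],[-1,0,3,40,0],[-1,0,2,6,-0.03],[-1,0,0,0,0]]'; python3 d.py 0.6145 -0.259 0.114 0.2;  python3 - <<'E'
from h import *
im=ctrl.get_image("scene"); cv2.imwrite("pics/s5.png",cv2.resize(im["color"][110:310,120:340,::-1],None,fx=2.5,fy=2.5))
E
```

```text
time: 7.8
position: [0.5344, -0.255, 0.1163]
tool_rot: [-0.086, -3.109, 0.045]
ft_force: [-0.6, 0.5, 0.4]
grip_width: 0.006
t 7.8 pos [ 0.5344 -0.255   0.1163] push -0.056 f [-0.6  0.5  0.4] w 0.01 zax [-0.032 -0.028 -0.999]
shift mm [-80.2   0.4  -0.1] twist -0.256
```

View pics/s5.png

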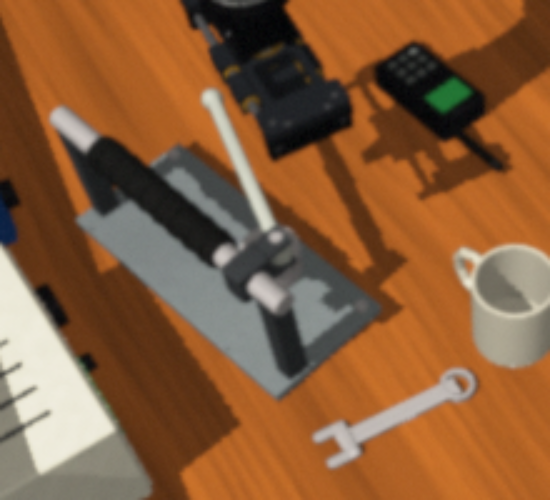

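The fingers are just outside the long lever (ball at (210,98), blade down to (262,220)), with a clear gap. Now I press.

```bash
python3 -m inch '[[-1,-15,0,0,0],[-1,-12,0,0,0],[-1,-6,0,0,-0.03],[-1,-7,0,0,-0.03],[-1,-8,0,1,-0.03]]'; python3 d.py 0.6145 -0.259 0.114 0.2; python3 -m inch '[[-1,-8,0,1,-0.03],[-1,-8,0,1,-0.03]]'; python3 d.py 0.6145 -0.259 0.114 0.2
```

```text
time: 8.48
position: [0.5849, -0.2607, 0.1184]
tool_rot: [0.058, -3.109, 0.048]
ft_force: [-5.1, -0.7, 3.9]
grip_width: 0.005
t 8.475 pos [ 0.5849 -0.2607  0.1184] push 0.037 f [-5.1 -0.7  3.9] w 0.01 zax [-0.031 -0.032 -0.999]
shift mm [-29.7   0.7   3.4] twist -0.163
time: 8.72
position: [0.5999, -0.2612, 0.1164]
tool_rot: [0.155, -3.102, 0.046]
ft_force: [-6.6, -0.5, 5.3]
grip_width: 0.002
t 8.725 pos [ 0.5999 -0.2612  0.1164] push 0.1 f [-6.6 -0.5  5.3] w 0.0 zax [-0.034 -0.032 -0.999]
shift mm [-14.8   0.8   1.8] twist -0.1
```

```bash
python3 -m inch '[[-1,-7,0,0,-0.03],[-1,-6,0,0,-0.03]]'; python3 -m inch '[[-1,-5,0,0,-0.02]]';  python3 -m inch '[[-1,-4,0,0,0]]';  python3 d.py 0.6145 -0.259 0.114 0.2
```

```text
time: 8.98
position: [0.6107, -0.2608, 0.1163]
tool_rot: [0.252, -3.089, 0.043]
ft_force: [-8.0, -1.0, 6.4]
grip_width: 0.003
time: 9.1
position: [0.6138, -0.2605, 0.1163]
tool_rot: [0.285, -3.081, 0.04]
ft_force: [-13.7, -0.5, 8.1]
grip_width: 0.007
time: 9.22
position: [0.6138, -0.2606, 0.1163]
tool_rot: [0.283, -3.073, 0.037]
ft_force: [-16.1, 1.0, 10.7]
grip_width: 0.002
t 9.225 pos [ 0.6138 -0.2606  0.1163] push 0.183 f [-16.1   1.   10.7] w 0.0 zax [-0.053 -0.029 -0.998]
shift mm [-1.1  1.5  2.2] twist -0.017
```

At the stop: x is steady at 0.6138 (predicted 0.6145) and force has risen to 16 N. I hold it and verify.

```bash
python3 -m inch '[[-1,-4,0,0,0],[-1,-4,0,0,0],[-1,-4,0,0,0],[-1,-4,0,0,0]]'; python3 d.py 0.6145 -0.259 0.114 0.2; python3 - <<'E'
from h import *
np.set_printoptions(precision=4,suppress=True)
im=ctrl.get_image("top"); W=pts(im); W0=np.load("pics/top0.npy"); C0=cv2.imread("pics/top0.png")
print("short ball", W[209,191],W0[209,191])
im=ctrl.get_image("scene"); cv2.imwrite("pics/s6.png",cv2.resize(im["color"][100:440,120:460,::-1],None,fx=1.7,fy=1.7))
s=ctrl.get_state(); print(s["position"],s["ft_force"],np.linalg.norm(s["ft_force"]),s["time"])
E
```

```text
time: 9.72
position: [0.613, -0.2606, 0.1163]
tool_rot: [0.276, -3.04, 0.021]
ft_force: [-13.5, 0.1, 8.5]
grip_width: 0.004
t 9.725 pos [ 0.613  -0.2606  0.1163] push 0.181 f [-13.5   0.1   8.5] w 0.0 zax [-0.088 -0.022 -0.996]
shift mm [-2.   1.3  2.1] twist -0.019
short ball [0.561  0.3206 0.1416] [0.5611 0.3208 0.1411]
[ 0.613  -0.2606  0.1163] [-13.5295   0.5374   8.7834] 16.139527215904124 9.825
```

View pics/s6.png

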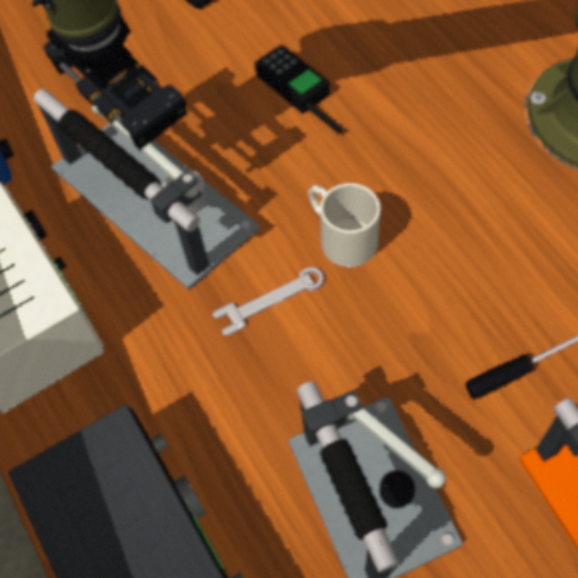

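The long lever (near (150,150)) lies alongside its bar with a gap, the short lever is out, and the bystanders are in place. Force is steady at about 16 N, so I hand the job in.

```bash
python3 -c "
from bench import ctrl
ctrl.close_job(); s=ctrl.get_state(); print(s['time'],s['position'],s['ft_force'])"
```

```text
the job is handed in; nothing more can be done
the job is handed in; nothing more can be done
```

I pressed the short lever to its stop, held it for over a second and let it spring back. Then I pressed the long lever to its stop and handed the job in while still holding it there. `close_job` reports no verdict, and after hand-in the state could not be read, so nothing was checked past that point.

- **Short lever:** it reached its stop with the fingers at x = 0.587 m, against 0.588 m predicted. It was held with about 10–19 N. After release the camera put its ball within 1 mm of where it started.
- **Long lever:** it was held with about 16 N, fingers at x = 0.613 m, against 0.6145 m predicted. Time at the last reading was 9.8 s.
- **Surroundings:** in the last picture the mug, wrench, screwdriver, radio and knob look unmoved. The grease tin is hidden by the arm and lever there, so I did not check it. The pictures show no sign of the fingers touching the bars.

Two limits on these checks:
- **Stops:** I judged both from the force rising while the position stayed put. The arm hid the pressed short lever from the top camera, so there is no camera angle for it, and I did not measure one for the long lever.
- **Tool tilt:** the tool leaned about 5–6° under load in both presses, with no effect that I could see.

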